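Load the finned power module into the tester and set its dial

ROBOT

A 6-joint arm with a two-finger parallel gripper is mounted at the origin on the work surface. World frame = base frame: x ahead of the robot, y to its left, z up, the work surface at z = 0. Lengths are in m, angles in rad, forces in N, time in s.
With the tool pointing down it reaches from about 0.3 to 0.95 m from the base axis. Payload 3.1 kg.
Tool frame: the origin (TCP) lies on the centre line of the jaws, within the pads' length; the fingertips stand 19 mm ahead of it and the grasp point (between the pads) is the TCP; z points along the fingers, y is the line along which they close (so a half turn about z gives the same grasp; the last joint's range is limited). The gripper opens to 85 mm and grips with 20 to 120 N. Pads are 22 mm wide; open, the fingers measure 114 mm over their backs; the gripper's body (76 mm by 85 mm) begins 54 mm behind the grasp point. The pads swing forward as they close: fully open they stand 13 mm farther back than shut.
Start: joints at [1.07, 0.308, 1.634, -0, 1.2, -0.07], TCP at [0.261, 0.568, 0.25] pointing down, gripper open.
Joint ranges: [-3.06, 3.06], [-0.79, 1.96], [0.05, 2.63], [-1.19, 4.34], [0.05, 2.64], [-2.94, 2.94]. Speed limits (rad/s): [2.79, 2.79, 3.14, 3.14, 3.14, 3.14].

INTERFACE

Orientations are given as a unit quaternion [x, y, z, w].
In Python, from station import env gives the robot as it stands.
- The arm moves only by the shell command python3 -m creep 'ROWS'. ROWS is JSON, a list of rows, each an object of numbers: "x", "y", "z": the shift along the tool's x, y, z each as a share of 20 mm, from -1 to 1; "twist": the turn about the tool's z as a share of 0.15 rad, from -1 to 1; "grip": the closure, from 0 (fully open) to 1 (shut). In form: [{"x": .., "y": .., "z": .., "twist": .., "grip": ..}, ...]. A call has 1 to 10 rows; each row shifts and turns the commanded pose from where the row before left it, along the tool's axes as they then stand; what a row does not reach is not made up. A row lasts 1/10 s, in which the tool goes at most 50 mm and 8.59 degrees, less where a joint would pass 70% of its speed; a pose out of reach is approached as far as the arm can. A call with a number of a shift or a turn outside -1 to 1 is refused whole. A call with a gripper value outside its range is refused whole. The fingers move at their own pace and stop on an object; the grip force is fixed at half the most. Time passes only in rows, so rows that do not move let the fingers close. It gives the time, the measured TCP pose, the force, the opening and the grip force at its end, in the units of the state.
- env.observe(): the state, without advancing time (a new reading comes with each control period).
- env.capture(name): name is "scene" or "top" or "wrist"; returns the picture (480x640x3 uint8, red, green, blue); there is no depth.
- env.camera_info(name): a dict with "mtx" (3x3 intrinsics, pixels), "dist_coeffs" ([k1, k2, p1, p2, k3] as OpenCV has them; the pictures are not rectified), "T" (4x4, takes a point from camera to world coordinates); the wrist camera has in their place "mount" (4x4, takes a point from camera to tool coordinates, whose origin is the TCP and whose axes are the flange's). Camera axes: x right, y down, z forward; pixel columns grow to the right and rows downward; lengths in m; the calibration is good to about 2 mm. A picture is of the moment at which its call begins: read the wrist's pose just before it. camera_info takes no time and is no camera call.
- env.sign_off(): hands the job in; it is judged then, once.
Trained networks look in the newest picture that a camera, given by its name, has taken for a name from the list of things; names that differ only in an ending like _2 or _b are one class to them, and where a whole thing is asked for, a point or a joint stands for the part that bears it (a point fixed in the world has none). Each returns a list of dicts, best first, with "p" (0 to 1); they miss things now and then, are a little off and sometimes report something else, mostly with a low value. They report only what shows in the picture. A call takes as long as a camera call. They do not tell look-alikes from the thing itself.
- env.search_frame(camera, target): "centre" ([x, y, z] in m, in world coordinates, good to about 4 mm: the middle of the surface that is visible of it).
- env.pinpoint(camera, target): "centre" ([x, y, z] in m, in world coordinates, good to about 4 mm: a listed point, or the origin of a listed thing).
The state is a dict: "t": time; "joint_positions": joint angles; "dq": joint speeds; "joint_efforts": joint torques, N m; "ee_pos": TCP position; "eef_rot": TCP orientation; "force": force on the tool from outside, world axes, zero at the start; "ft_torque": the same for the moment, N m; "grip_width": finger opening in m; "gripper_force": force on a finger pad.
Only numpy, scipy, OpenCV 4.12 (cv2) and the standard library are available. Lean on these libraries where they do the work, as an engineer would, in place of code of your own. Each camera call takes 0.05 s, during which the arm holds its last target. There are 200 camera calls.

TASK

Take the module with the cooling fins out of the rack and lay it, fins up, on the tester's stage between the two end stops, contact end first, centred across the stage and pushed fully home against the far stop with the contacts; let go of it. Then turn the tester's dial clockwise until the white line on the knob points at the tip of the dark steel rider on its scale (within about 5 degrees). Leave the other modules and the things on the desk where they are.

Things in the scene. Friction and masses are not known exactly. Their poses are not given: they have to be found in the camera images.
- module: the module to load: block 56 x 34 x 30 mm (x, y, z), 150 g, black foot with seven aluminium fins along x on top; flat sides and ends, may be gripped over the full height. Origin at the centre of its underside, z up, +x towards its contact end (two brass pads). It lies in one of the rack's cells, its +x along the rack's +x.
- module_front (a point): middle of the bottom edge of the module's contact end (28 mm along the module's +x from its origin, at the height of its underside)
- flat_module: another module, 56 x 34 x 22 mm with a plain flat top, in another cell of the rack; leave it. Origin at the centre of its underside.
- can_module: another module, 56 x 34 x 12 mm with two round cans 24 mm across on top (30 mm high in all), in another cell; leave it. Origin at the centre of its underside.
- rack: fixed grey rack: floor 56 (x) x 138 (y) x 4 mm; four upright walls 50 mm long in x, 4 mm thick, 36 mm high above the table, at y = -63, -21, 21, 63 mm, make three cells 38 mm wide centred at y = -42, 0, 42 mm, open at both x ends: the modules' long sides are covered, their ends are free. Origin at the centre of its underside.
- mat: fixed rubber mat 110 (x) x 140 (y) x 3 mm, empty: room to put a thing down and take it another way. Origin at the centre of its underside.
- station: the tester: fixed grey case 140 (x) x 240 (y) x 50 mm high. Stage centred at x 0, y 60 mm: plate 110 x 56 mm, surface 55 mm above the table; on it two black end stops 36 mm wide, 32 mm high, inner faces at x = -30 and +30 mm, open at the sides; the +x one is the contact stop (two brass strips). Dial axis at x 0, y -62 mm. Origin at the centre of its underside.
- stage_home (a point): point on the stage's surface, on its centre line, at the foot of the contact stop's inner face; axes as the station's. module_front coincides with it when the module is home.
- dial (a joint): angle of the dial in rad, 0 to 5.24, growing as it turns clockwise seen from above; stiff enough to stay where it is left. At 0 the pointer's direction is at yaw 2.62 rad in the station's frame, at value v at 2.62 - v.
- dial_grip (a point): point on the dial's axis at the height to grip, 82 mm above the table: the knob's grip is a bar 42 mm long, 14 mm thick, 62 to 92 mm above the table, above a skirt of 80 mm diameter; the x axis runs along the bar towards the pointer
- pointer (a point): outer end of the white pointer line, on the rim of the dial's skirt, 40 mm from the dial's axis, 62 mm above the table
- mark (a point): where pointer must come: 40 mm from the dial's axis, straight in front of the tip of the dark steel rider (a small arrow-shaped block 17 mm wide, 59 mm high above the table, fixed at some angle on the scale around the dial, its tip pointing to the axis)
- jar: clear jar with a cap, 64 mm across, 120 mm high, behind between rack and tester; bystander
- driver: screwdriver 200 mm long, lying in front of the tester to the right; bystander
- tape: roll of clear tape 90 mm across, 22 mm high, lying on the left in front; bystander
- tray: empty grey parts tray 100 x 75 x 30 mm, left of the mat; bystander
- mug: white mug 80 mm across, 95 mm high, to the right of the tester; bystander
Things that resemble listed ones, but are neither listed nor needed, are in the scene too. What is shaped like the module but blue is not meant.

How it is judged:
By the outcome, as a careful person would: the job done as asked, in the order asked, and still so for the second after the job is handed in, with the robot touching nothing.
It also fails if it takes over 72 s, if anything falls off the work surface, if the arm or the gripper's body presses on something with over 40 N, if the wrist force passes 120 N, or if a joint passes its speed limit or range.

## Working session

There is one attempt and no reset: what is moved stays moved. The work goes in short steps, Python scripts to look and compute and a shell command to move; the robot and the scene stay as the last step left them, time stands still between calls to the robot, and variables do not carry over. Pictures are saved under pics/ and viewed, at most 10 in all, crops included, and the job is handed in when it is done.

```bash
mkdir -p pics; cat > h.py <<'E'
import numpy as np, cv2
from station import env
def save(n,name):
    im=env.capture(n); cv2.imwrite('pics/'+name+'.png',im[:,:,::-1]); return im
def proj(n,p):
    c=env.camera_info(n); T=np.linalg.inv(np.array(c['T'])); q=T[:3,:3]@np.array(p)+T[:3,3]
    return cv2.projectPoints(q.reshape(1,1,3),np.zeros(3),np.zeros(3),np.array(c['mtx']),np.array(c['dist_coeffs']))[0].ravel()
E
python3 - <<'E'
from h import *
s=env.observe(); print({k:np.round(v,3).tolist() for k,v in s.items()})
save('scene','s1'); save('top','t1')
for t in ['module','flat_module','can_module','rack','mat','station','stage_home','dial_grip','pointer','mark','module_front']:
  for c in ['scene','top']:
    try: print(t,c,[(np.round(d['centre'],3).tolist(),round(d['p'],2),proj(c,d['centre']).round().tolist()) for d in env.pinpoint(c,t)])
    except Exception as e: print(t,c,e)
print(env.camera_info('top'),env.camera_info('wrist'))
E
```

```text
{'t': 0.0, 'joint_positions': [1.07, 0.309, 1.635, -0.0, 1.2, -0.07], 'dq': [-0.001, -0.001, -0.001, -0.001, 0.001, -0.001], 'joint_efforts': [-0.001, -41.524, -27.667, 0.0, 0.01, 0.0], 'ee_pos': [0.261, 0.567, 0.249], 'eef_rot': [0.214, 0.977, -0.001, -0.0], 'force': [0.223, 0.603, -0.412], 'ft_torque': [-0.003, -0.008, 0.063], 'gripper_force': 0.0, 'grip_width': 0.086}
module scene [([0.646, 0.382, -0.0], 0.96, [407.0, 403.0]), ([0.604, 0.286, 0.009], 0.77, [386.0, 356.0]), ([0.629, 0.291, -0.0], 0.21, [380.0, 367.0])]
module top [([0.647, 0.386, -0.0], 0.97, [142.0, 189.0]), ([0.728, 0.325, 0.001], 0.83, [167.0, 158.0]), ([0.605, 0.285, 0.004], 0.6, [181.0, 205.0])]
flat_module scene [([0.611, 0.248, 0.006], 0.93, [370.0, 348.0]), ([0.616, -0.201, 0.064], 0.71, [237.0, 219.0])]
flat_module top [([0.608, 0.242, 0.003], 0.89, [199.0, 203.0])]
can_module scene [([0.614, 0.204, 0.006], 0.74, [355.0, 335.0])]
can_module top [([0.612, 0.211, 0.002], 0.77, [211.0, 202.0])]
rack scene [([0.608, 0.245, 0.004], 0.79, [370.0, 346.0]), ([0.672, -0.12, 0.05], 0.57, [242.0, 255.0])]
rack top [(
[... 1741 characters left out ...]
-0.17088596, -0.9852878 ,  1.42642324],
       [ 0.        ,  0.        ,  0.        ,  1.        ]])} {'mtx': array([[410.96498112,   0.        , 307.53693944],
       [  0.        , 410.96498112, 233.84204724],
       [  0.        ,   0.        ,   1.        ]]), 'dist_coeffs': array([-0.0719478,  0.       ,  0.       ,  0.       ,  0.       ]), 'mount': array([[-1.19458957e-04, -9.59853697e-01, -2.80501099e-01,
         6.99541142e-02],
       [ 9.99999939e-01, -2.06870397e-04,  2.82018022e-04,
         7.98900610e-04],
       [-3.28723415e-04, -2.80501048e-01,  9.59853663e-01,
        -1.24729464e-01],
       [ 0.00000000e+00,  0.00000000e+00,  0.00000000e+00,
         1.00000000e+00]])}
```

View pics/s1.png

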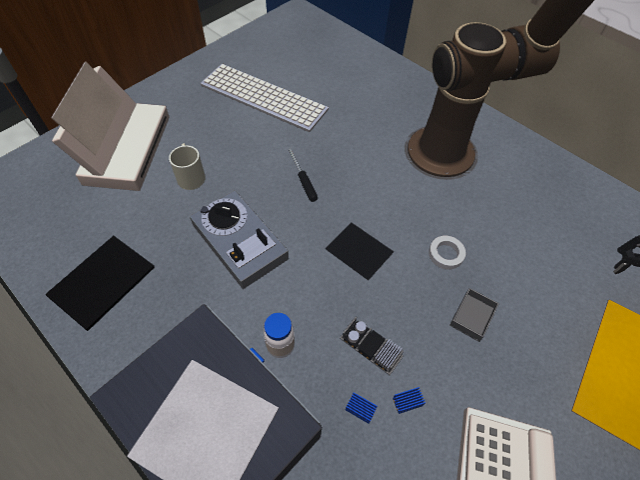

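View pics/t1.png

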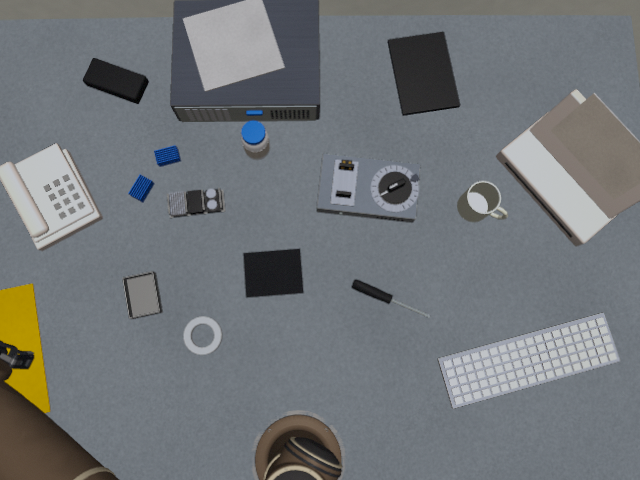

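The scene picture shows the rack at about (372,347). The finned grey module is at its right end (386,356), with the flat module at (375,345) and the can module at (355,333). The top picture shows the rack at (197,203), the tester at (370,187), and its contact stop with brass at (346,165).

Candidates for the module (top picture): grey fins in the rack (180,204), blue finned block (142,188), blue finned block (167,156). Only the one in the rack is aluminium and sits in a cell; the blue ones are excluded. I'll confirm with an enlarged wrist crop.

```bash
cat >> h.py <<'E'
from scipy.spatial.transform import Rotation as R
def to(x,y,z,ydir):
    "shift in 20 mm units in present tool axes, twist in rad to bring tool y (mod pi) to yaw ydir"
    s=env.observe(); r=R.from_quat(s['eef_rot']).as_matrix(); d=r.T@(np.array([x,y,z])-s['ee_pos'])
    cur=np.arctan2(r[1,1],r[0,1]); a=(cur-ydir+np.pi/2)%np.pi-np.pi/2
    print('t',round(s['t'],2),'pos',np.round(s['ee_pos'],4),'yawy',round(cur,3),'shift/20mm',np.round(d/.02,2),'twist/.15',round(a/.15,2),'F',np.round(s['force'],1),'w',round(s['grip_width'],4),'gf',round(float(s['gripper_force']),1),'q6',round(s['joint_positions'][5],2))
def wT():
    s=env.observe(); T=np.eye(4); T[:3,:3]=R.from_quat(s['eef_rot']).as_matrix(); T[:3,3]=s['ee_pos']
    return T@np.array(env.camera_info('wrist')['mount'])
def wproj(T,p):
    c=env.camera_info('wrist'); q=(np.linalg.inv(T)@np.append(p,1))[:3]
    return cv2.projectPoints(q.reshape(1,1,3),np.zeros(3),np.zeros(3),np.array(c['mtx']),np.array(c['dist_coeffs']))[0].ravel()
def ray(T,uv):
    c=env.camera_info('wrist'); n=cv2.undistortPoints(np.array([[uv]],float),np.array(c['mtx']),np.array(c['dist_coeffs'])).ravel()
    return T[:3,3],T[:3,:3]@np.append(n,1)
def onz(T,uv,z):
    o,d=ray(T,uv); return o+d*(z-o[2])/d[2]
E
python3 -m creep '[{"x":-1,"y":-0.29},{"x":-1,"y":-0.29},{"x":-1,"y":-0.29},{"x":-1,"y":-0.29},{"x":-1,"y":-0.29},{"x":-1,"y":-0.29},{"x":-1,"y":-0.29},{"x":-1,"y":-0.29},{"x":-1,"y":-0.29},{"x":-1,"y":-0.29}]'
python3 -m creep '[{"x":-1,"y":-0.29},{"x":-1,"y":-0.29},{"x":-1,"y":-0.29},{"x":-1,"y":-0.29},{"x":-1,"y":-0.29},{"x":-1,"y":-0.29},{"x":-1,"y":-0.29},{"x":-1,"y":-0.29},{"x":-1,"y":-0.29},{"x":-1,"y":-0.29}]'
python3 -m creep '[{"twist":1},{"twist":1},{"twist":1},{"twist":1},{"twist":1},{"twist":1},{"twist":0.9},{}]'
python3 - <<'E'
from h import *
to(.607,.265,.25,.1)
T=wT(); save('wrist','w1'); np.save('T1.npy',T)
for t in ['module','module_front','rack','flat_module','can_module']:
    print(t,[(np.round(d['centre'],4).tolist(),round(d['p'],2),wproj(T,d['centre']).round().tolist()) for d in env.pinpoint('wrist',t)])
E
```

```text
t 1.2 pos [0.261  0.5679 0.2503] yawy 1.14 shift/20mm [-2.204e+01 -6.540e+00  1.000e-02] twist/.15 6.93 F [ 0.9 -0.2 -0.4] w 0.0851 gf 0.0 q6 -0.07
module []
module_front []
rack []
flat_module []
can_module []invalid input
invalid input
invalid input
```

```bash
python3 -m creep '[{"x":-1,"y":-0.29,"z":0,"twist":0,"grip":0},{"x":-1,"y":-0.29,"z":0,"twist":0,"grip":0},{"x":-1,"y":-0.29,"z":0,"twist":0,"grip":0},{"x":-1,"y":-0.29,"z":0,"twist":0,"grip":0},{"x":-1,"y":-0.29,"z":0,"twist":0,"grip":0},{"x":-1,"y":-0.29,"z":0,"twist":0,"grip":0},{"x":-1,"y":-0.29,"z":0,"twist":0,"grip":0},{"x":-1,"y":-0.29,"z":0,"twist":0,"grip":0},{"x":-1,"y":-0.29,"z":0,"twist":0,"grip":0},{"x":-1,"y":-0.29,"z":0,"twist":0,"grip":0}]'
```

```text
t: 2.5
ee_pos: [0.4191, 0.4311, 0.2503]
eef_rot: [0.214, 0.977, 0.0, 0.0]
force: [0.4, -0.6, 0.6]
grip_width: 0.0854
gripper_force: 0.0
```

```bash
python3 -m creep '[{"x":-1,"y":-0.29,"z":0,"twist":0,"grip":0},{"x":-1,"y":-0.29,"z":0,"twist":0,"grip":0},{"x":-1,"y":-0.29,"z":0,"twist":0,"grip":0},{"x":-1,"y":-0.29,"z":0,"twist":0,"grip":0},{"x":-1,"y":-0.29,"z":0,"twist":0,"grip":0},{"x":-1,"y":-0.29,"z":0,"twist":0,"grip":0},{"x":-1,"y":-0.29,"z":0,"twist":0,"grip":0},{"x":-1,"y":-0.29,"z":0,"twist":0,"grip":0},{"x":-1,"y":-0.29,"z":0,"twist":0,"grip":0},{"x":-1,"y":-0.29,"z":0,"twist":0,"grip":0}]'
python3 -m creep '[{"x":0,"y":0,"z":0,"twist":1,"grip":0},{"x":0,"y":0,"z":0,"twist":1,"grip":0},{"x":0,"y":0,"z":0,"twist":1,"grip":0},{"x":0,"y":0,"z":0,"twist":1,"grip":0},{"x":0,"y":0,"z":0,"twist":1,"grip":0},{"x":0,"y":0,"z":0,"twist":1,"grip":0},{"x":0,"y":0,"z":0,"twist":0.9,"grip":0},{"x":0,"y":0,"z":0,"twist":0,"grip":0}]'
python3 - <<'E'
from h import *
to(.607,.265,.25,.1)
T=wT(); save('wrist','w1'); np.save('T1.npy',T)
for t in ['module','module_front','rack','flat_module','can_module']:
    print(t,[(np.round(d['centre'],4).tolist(),round(d['p'],2),wproj(T,d['centre']).round().tolist()) for d in env.pinpoint('wrist',t)])
E
```

```text
t: 3.5
ee_pos: [0.5767, 0.2948, 0.2503]
eef_rot: [0.214, 0.977, 0.0, 0.0]
force: [0.3, -0.4, -0.4]
grip_width: 0.0855
gripper_force: 0.0
t: 4.3
ee_pos: [0.5763, 0.2953, 0.2502]
eef_rot: [0.669, 0.743, -0.0, 0.0]
force: [-0.0, 0.4, 0.8]
grip_width: 0.0854
gripper_force: 0.0
t 4.3 pos [0.5763 0.2953 0.2502] yawy 0.105 shift/20mm [-1.67  1.37  0.01] twist/.15 0.03 F [-0.   0.4  0.8] w 0.0854 gf 0.0 q6 0.3
module [([0.648, 0.3837, -0.0004], 0.95, [397.0, 104.0]), ([0.6057, 0.2852, 0.0009], 0.73, [336.0, 208.0]), ([0.7294, 0.3202, -0.0043], 0.67, [470.0, 185.0])]
module_front [([0.6712, 0.3722, 0.0021], 0.73, [422.0, 121.0]), ([0.6284, 0.2943, 0.0008], 0.61, [362.0, 201.0]), ([0.7219, 0.3462, -0.0001], 0.55, [470.0, 157.0])]
rack [([0.6064, 0.2457, -0.0018], 0.69, [332.0, 248.0])]
flat_module [([0.6088, 0.2493, 0.0042], 0.62, [335.0, 246.0])]
can_module [([0.6157, 0.2072, 0.0055], 0.66, [337.0, 288.0])]
```

View pics/w1.png

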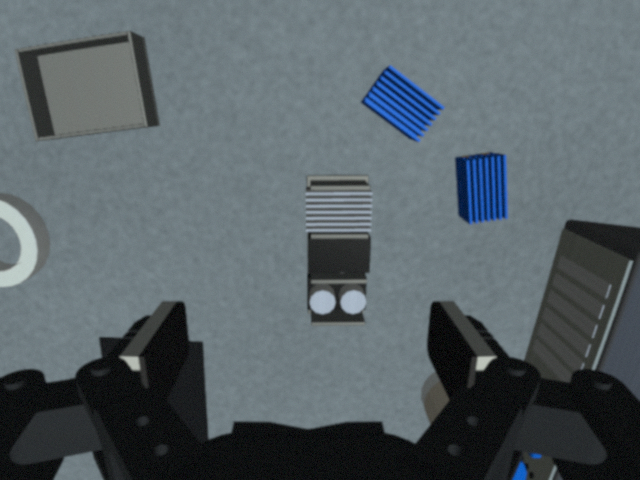

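The wrist picture shows the grey finned module at (338,210) in the rack's top cell, the flat one at (338,255), the can module at (338,300), and the blue look-alikes at (403,103) and (482,187). I'll go lower for a second view and a crop.

```bash
python3 -m creep '[{"x":-0.48,"y":0.22,"z":1,"twist":0,"grip":0},{"x":-0.48,"y":0.22,"z":1,"twist":0,"grip":0},{"x":-0.48,"y":0.22,"z":1,"twist":0,"grip":0},{"x":-0.48,"y":0.22,"z":1,"twist":0,"grip":0},{"x":-0.48,"y":0.22,"z":1,"twist":0,"grip":0},{"x":0,"y":0,"z":0,"twist":0,"grip":0},{"x":0,"y":0,"z":0,"twist":0,"grip":0}]'
python3 - <<'E'
from h import *
T=wT(); im=save('wrist','w2'); np.save('T2.npy',T)
for t in ['module','module_front','rack','flat_module','can_module']:
    print(t,[(np.round(d['centre'],4).tolist(),round(d['p'],2),wproj(T,d['centre']).round().tolist()) for d in env.pinpoint('wrist',t)])
cv2.imwrite('pics/w2c.png',cv2.resize(im[60:340,190:470,::-1],(600,600),interpolation=cv2.INTER_CUBIC))
E
```

```text
t: 5.3
ee_pos: [0.6027, 0.25, 0.1501]
eef_rot: [0.669, 0.743, -0.0, -0.0]
force: [-0.3, 0.1, 0.7]
grip_width: 0.0854
gripper_force: 0.0
module [([0.6006, 0.287, 0.0034], 0.76, [308.0, 168.0]), ([0.6491, 0.3827, -0.0012], 0.66, [402.0, 23.0]), ([0.7287, 0.3197, -0.0031], 0.63, [502.0, 140.0])]
module_front [([0.7215, 0.3469, -0.0002], 0.82, [503.0, 97.0]), ([0.671, 0.3724, 0.0023], 0.76, [435.0, 44.0]), ([0.6277, 0.2957, 0.0031], 0.55, [350.0, 159.0])]
rack []
flat_module [([0.6111, 0.2469, 0.001], 0.55, [317.0, 227.0])]
can_module [([0.6119, 0.2047, 0.0078], 0.94, [312.0, 288.0])]
```

View pics/w2c.png

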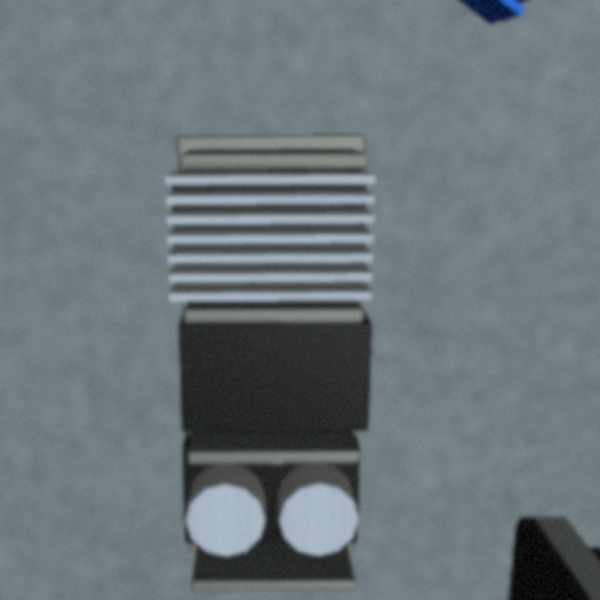

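The crop shows seven aluminium fins in a rack cell, from (268,144) to (364,199) in picture pixels, next to the plain flat block and the can block. This is the module meant.

```bash
python3 - <<'E'
from h import *
T1=np.load('T1.npy');T2=np.load('T2.npy')
g={}
for T,f in ((T1,'w1'),(T2,'w2')):
    im=cv2.imread(f'pics/{f}.png'); 
    p=wproj(T,[.603,.287,.034]); x0,y0=p.astype(int); b=im[y0-60:y0+60,x0-90:x0+90].astype(float)
    m=(b.mean(2)>(140)).astype(np.uint8); n,l,s,c=cv2.connectedComponentsWithStats(m)
    cs=[(np.round(c[i]+[x0-90,y0-60],1).tolist(),s[i,:5].tolist()) for i in range(1,n) if s[i,4]>15]; print(f,p,cs)
corn=[onz(T2,u,.034) for u in [(267.9,144),(365,144),(363.6,198.6),(269.3,199.1)]]
print(np.round(corn,4), np.mean(corn,0)); d=corn[1]-corn[0]; e=corn[2]-corn[3]
print(np.arctan2(d[1],d[0]),np.arctan2(e[1],e[0]),np.linalg.norm(d),np.linalg.norm(corn[0]-corn[3]))
E
```

```text
w1 [335.80594977 214.47027382] [([341.5, 193.2], [60, 38, 68, 3, 173]), ([339.2, 199.5], [61, 45, 67, 3, 135]), ([338.2, 205.6], [61, 51, 67, 3, 146]), ([338.1, 211.6], [61, 57, 66, 3, 142]), ([337.1, 217.7], [61, 63, 66, 3, 150]), ([336.7, 223.7], [61, 69, 66, 3, 156]), ([338.7, 229.6], [61, 75, 66, 3, 135])]
w2 [312.12994522 175.34440945] [([341.1, 126.0], [97, 10, 39, 4, 93]), ([315.5, 143.5], [45, 27, 99, 5, 396]), ([317.2, 152.6], [45, 36, 98, 5, 374]), ([317.7, 161.8], [45, 45, 98, 5, 355]), ([315.7, 171.0], [45, 54, 98, 5, 330]), ([314.8, 180.2], [46, 63, 97, 5, 338]), ([314.3, 189.2], [46, 72, 96, 5, 332]), ([317.8, 197.9], [46, 81, 96, 6, 328])]
[[0.5757 0.3024 0.034 ]
 [0.6314 0.3083 0.034 ]
 [0.635  0.2764 0.034 ]
 [0.5791 0.2702 0.034 ]] [0.60530638 0.2893273  0.034     ]
0.10542429599224418 0.110465361488251 0.055960648086290726 0.0323299845451338
```

```bash
python3 - <<'E'
from h import *
T1=np.load('T1.npy');T2=np.load('T2.npy')
A=[];b=[]
for T,u in ((T1,(339,211.5)),(T2,(315.7,170.9))):
    o,d=ray(T,u); d/=np.linalg.norm(d); P=np.eye(3)-np.outer(d,d); A.append(P); b.append(P@o)
print(np.linalg.solve(sum(A),sum(b)))
to(.6053,.2893,.15,.107); to(.6053,.2893,.026,.107)
E
```

```text
[0.60491127 0.29030704 0.03664742]
t 5.6 pos [0.6034 0.2507 0.1516] yawy 0.106 shift/20mm [1.91 0.3  0.08] twist/.15 -0.01 F [0.5 0.3 0.4] w 0.0853 gf 0.0 q6 0.22
t 5.6 pos [0.6034 0.2507 0.1516] yawy 0.106 shift/20mm [1.9  0.28 6.28] twist/.15 -0.01 F [0.5 0.3 0.4] w 0.0853 gf 0.0 q6 0.22
```

```bash
python3 -m creep '[{"x":0.97,"y":0.15,"z":0,"twist":0,"grip":0},{"x":0.97,"y":0.17,"z":0,"twist":0,"grip":0},{"x":0,"y":0,"z":1,"twist":0,"grip":0},{"x":0,"y":0,"z":1,"twist":0,"grip":0},{"x":0,"y":0,"z":1,"twist":0,"grip":0},{"x":0,"y":0,"z":1,"twist":0,"grip":0},{"x":0,"y":0,"z":1,"twist":0,"grip":0},{"x":0,"y":0,"z":1,"twist":0,"grip":0},{"x":0,"y":0,"z":0.2,"twist":0,"grip":0},{"x":0,"y":0,"z":0,"twist":0,"grip":0}]'
python3 -m creep '[{"x":0,"y":0,"z":0,"twist":0,"grip":1},{"x":0,"y":0,"z":0,"twist":0,"grip":1},{"x":0,"y":0,"z":0,"twist":0,"grip":1},{"x":0,"y":0,"z":0,"twist":0,"grip":1},{"x":0,"y":0,"z":0,"twist":0,"grip":1},{"x":0,"y":0,"z":0,"twist":0,"grip":1},{"x":0,"y":0,"z":0,"twist":0,"grip":1},{"x":0,"y":0,"z":0,"twist":0,"grip":1}]'
```

```text
t: 6.6
ee_pos: [0.6044, 0.2903, 0.0252]
eef_rot: [0.669, 0.744, -0.001, -0.001]
force: [0.6, -0.5, 0.5]
grip_width: 0.0853
gripper_force: 0.0
t: 7.4
ee_pos: [0.6067, 0.29, 0.0281]
eef_rot: [0.669, 0.743, 0.002, 0.001]
force: [-0.2, 1.5, 6.2]
grip_width: 0.0551
gripper_force: 66.5
```

```bash
python3 -m creep '[{"x":0,"y":0,"z":-0.5,"twist":0,"grip":1},{"x":0,"y":0,"z":-0.5,"twist":0,"grip":1},{"x":0,"y":0,"z":-1,"twist":0,"grip":1},{"x":0,"y":0,"z":-1,"twist":0,"grip":1},{"x":0,"y":0,"z":-1,"twist":0,"grip":1},{"x":0,"y":0,"z":-1,"twist":0,"grip":1},{"x":0,"y":0,"z":-1,"twist":0,"grip":1},{"x":0,"y":0,"z":0,"twist":0,"grip":1}]'
python3 -m creep '[{"x":-0.5,"y":-0.4,"z":0,"twist":0,"grip":1},{"x":-0.97,"y":-0.87,"z":0,"twist":0,"grip":1},{"x":-0.97,"y":-0.87,"z":0,"twist":0,"grip":1},{"x":-0.97,"y":-0.87,"z":0,"twist":0,"grip":1},{"x":-0.97,"y":-0.87,"z":0,"twist":0,"grip":1},{"x":-0.97,"y":-0.87,"z":0,"twist":0,"grip":1},{"x":-0.97,"y":-0.87,"z":0,"twist":0,"grip":1},{"x":-0.97,"y":-0.87,"z":0,"twist":0,"grip":1},{"x":-0.97,"y":-0.87,"z":0,"twist":0,"grip":1},{"x":-0.97,"y":-0.87,"z":0,"twist":0,"grip":1}]'
python3 -m creep '[{"x":-0.97,"y":-0.87,"z":0,"twist":0,"grip":1},{"x":-0.5,"y":-0.5,"z":0,"twist":0,"grip":1},{"x":0,"y":0,"z":0,"twist":0,"grip":1},{"x":0,"y":0,"z":0,"twist":0,"grip":1}]'
python3 - <<'E'
from h import *
to(.437,.056,.026,.107)
T=wT(); im=save('wrist','w3')
for t in ['mat','module']:
    print(t,[(np.round(d['centre'],4).tolist(),round(d['p'],2),wproj(T,d['centre']).round().tolist()) for d in env.pinpoint('wrist',t)])
E
```

```text
t: 8.2
ee_pos: [0.6075, 0.2901, 0.1503]
eef_rot: [0.669, 0.743, 0.003, 0.002]
force: [0.9, -0.1, -2.0]
grip_width: 0.0551
gripper_force: 65.9
t: 9.2
ee_pos: [0.4577, 0.0869, 0.1444]
eef_rot: [0.669, 0.743, -0.002, -0.001]
force: [-0.1, 0.5, -2.0]
grip_width: 0.0546
gripper_force: 65.7
t: 9.6
ee_pos: [0.4366, 0.0563, 0.1459]
eef_rot: [0.669, 0.743, 0.0, -0.0]
force: [-0.2, 1.2, -2.1]
grip_width: 0.0549
gripper_force: 65.7
t 9.6 pos [0.4366 0.0563 0.1459] yawy 0.104 shift/20mm [-0.02  0.02  6.  ] twist/.15 -0.02 F [-0.2  1.2 -2.1] w 0.0549 gf 65.7 q6 -0.08
mat [([0.4378, 0.0604, -0.0012], 0.59, [308.0, 217.0])]
module [([0.4368, 0.055, 0.1228], 0.62, [304.0, 305.0])]
```

View pics/w3.png

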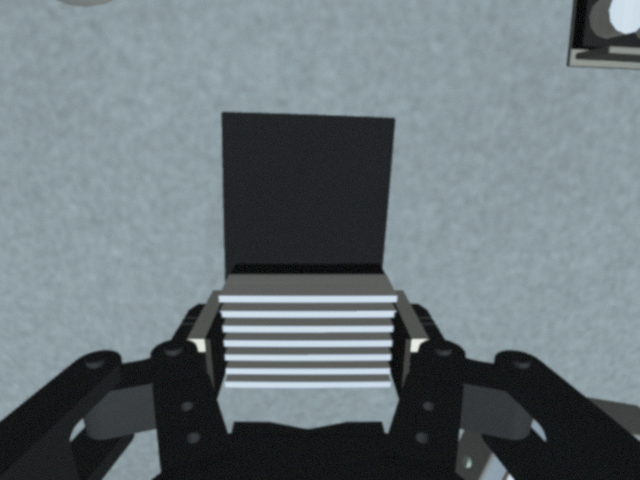

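The picture shows the module held level with its fins at (308,340), over the mat at (308,200).

```bash
python3 -m creep '[{"x":0,"y":0,"z":1,"twist":0,"grip":1},{"x":0,"y":0,"z":1,"twist":0,"grip":1},{"x":0,"y":0,"z":1,"twist":0,"grip":1},{"x":0,"y":0,"z":1,"twist":0,"grip":1},{"x":0,"y":0,"z":1,"twist":0,"grip":1},{"x":0,"y":0,"z":0.6,"twist":0,"grip":1},{"x":0,"y":0,"z":0.25,"twist":0,"grip":1},{"x":0,"y":0,"z":0.18,"twist":0,"grip":1},{"x":0,"y":0,"z":0,"twist":0,"grip":1}]'
python3 -m creep '[{"x":0,"y":0,"z":0,"twist":0,"grip":0},{"x":0,"y":0,"z":0,"twist":0,"grip":0},{"x":0,"y":0,"z":0,"twist":0,"grip":0},{"x":0,"y":0,"z":0,"twist":0,"grip":0},{"x":0,"y":0,"z":0,"twist":0,"grip":0},{"x":0,"y":0,"z":-1,"twist":0,"grip":0},{"x":0,"y":0,"z":-1,"twist":0,"grip":0},{"x":0,"y":0,"z":-1,"twist":0,"grip":0},{"x":0,"y":0,"z":-1,"twist":0,"grip":0},{"x":0,"y":0,"z":-1,"twist":0,"grip":0}]'
python3 -m creep '[{"x":-1,"y":0,"z":0,"twist":0,"grip":0},{"x":-1,"y":0,"z":0,"twist":0,"grip":0},{"x":0,"y":0,"z":0,"twist":0,"grip":0},{"x":0,"y":0,"z":0,"twist":0,"grip":0}]'
python3 - <<'E'
from h import *
T=wT(); im=save('wrist','w4'); np.save('T4.npy',T)
for t in ['module','module_front']:
    print(t,[(np.round(d['centre'],4).tolist(),round(d['p'],2),wproj(T,d['centre']).round().tolist()) for d in env.pinpoint('wrist',t)])
p=wproj(T,[.437,.056,.033]); x0,y0=p.astype(int); b=im[y0-60:y0+60,x0-90:x0+90].astype(float)
n,l,s,c=cv2.connectedComponentsWithStats((b.mean(2)>140).astype(np.uint8))
print(p,[(np.round(c[i]+[x0-90,y0-60],1).tolist(),(s[i,0]+x0-90,s[i,0]+s[i,2]+x0-90)) for i in range(1,n) if s[i,4]>80])
m=(b.mean(2)>140); 
E
```

```text
t: 10.65
ee_pos: [0.4373, 0.0566, 0.0271]
eef_rot: [0.669, 0.743, -0.0, -0.0]
force: [-4.3, 0.3, 6.9]
grip_width: 0.0545
gripper_force: 66.7
t: 11.65
ee_pos: [0.4365, 0.0563, 0.1263]
eef_rot: [0.669, 0.743, -0.0, -0.0]
force: [-0.1, -0.2, -0.7]
grip_width: 0.0855
gripper_force: 0.0
t: 12.05
ee_pos: [0.4407, 0.0165, 0.1255]
eef_rot: [0.67, 0.743, 0.0, -0.0]
force: [-0.3, -0.3, -0.5]
grip_width: 0.0855
gripper_force: 0.0
module [([0.437, 0.0529, 0.0041], 0.64, [305.0, 174.0])]
module_front [([0.4608, 0.0599, 0.0022], 0.84, [346.0, 167.0])]
[305.4367073 176.2753835] [([309.3, 145.0], (np.int64(255), np.int64(364))), ([310.3, 155.7], (np.int64(256), np.int64(364))), ([309.0, 166.0], (np.int64(256), np.int64(363))), ([309.4, 176.0], (np.int64(257), np.int64(363))), ([309.2, 186.0], (np.int64(257), np.int64(363))), ([308.9, 196.0], (np.int64(257), np.int64(362))), ([310.3, 205.1], (np.int64(258), np.int64(362)))]
```

```bash
python3 - <<'E'
from h import *
T=np.load('T4.npy')
c=onz(T,(309.8,175.3),.033); a=onz(T,(255.5,145),.033); b=onz(T,(364,145),.033); print(c,np.arctan2(*(b-a)[1::-1]),np.linalg.norm(b-a))
to(c[0],c[1],.025,1.571+.107)
E
```

```text
[0.43924525 0.05675406 0.033     ] 0.10358007088236686 0.05646063878421112
t 12.2 pos [0.4405 0.0171 0.1254] yawy 0.105 shift/20mm [1.98 0.15 5.02] twist/.15 10.46 F [-0.6  0.2 -0.1] w 0.0853 gf 0.0 q6 -0.17
```

```bash
python3 -m creep '[{"x":1,"y":0.1,"z":0,"twist":0,"grip":0},{"x":1,"y":0.05,"z":0,"twist":0,"grip":0},{"x":0,"y":0,"z":0,"twist":-1,"grip":0},{"x":0,"y":0,"z":0,"twist":-1,"grip":0},{"x":0,"y":0,"z":0,"twist":-1,"grip":0},{"x":0,"y":0,"z":0,"twist":-1,"grip":0},{"x":0,"y":0,"z":0,"twist":-1,"grip":0},{"x":0,"y":0,"z":0,"twist":-1,"grip":0},{"x":0,"y":0,"z":0,"twist":-1,"grip":0},{"x":0,"y":0,"z":0,"twist":-1,"grip":0}]'
python3 -m creep '[{"x":0,"y":0,"z":0,"twist":-1,"grip":0},{"x":0,"y":0,"z":0,"twist":-1,"grip":0},{"x":0,"y":0,"z":0,"twist":-0.47,"grip":0},{"x":0,"y":0,"z":1,"twist":0,"grip":0},{"x":0,"y":0,"z":1,"twist":0,"grip":0},{"x":0,"y":0,"z":1,"twist":0,"grip":0},{"x":0,"y":0,"z":1,"twist":0,"grip":0},{"x":0,"y":0,"z":0.87,"twist":0,"grip":0},{"x":0,"y":0,"z":0,"twist":0,"grip":0}]'
python3 -c "
from h import *
to(.4392,.0567,.028,1.675)"
```

```text
t: 13.2
ee_pos: [0.4394, 0.0573, 0.1254]
eef_rot: [0.129, 0.992, 0.0, -0.0]
force: [0.3, -0.4, 0.3]
grip_width: 0.0854
gripper_force: 0.0
t: 14.1
ee_pos: [0.4371, 0.0571, 0.0261]
eef_rot: [-0.053, 0.999, 0.0, -0.003]
force: [-0.7, -0.2, -0.2]
grip_width: 0.0856
gripper_force: 0.0
t 14.1 pos [0.4371 0.0571 0.0261] yawy 1.676 shift/20mm [-0.1  -0.03 -0.1 ] twist/.15 0.01 F [-0.7 -0.2 -0.2] w 0.0856 gf 0.0 q6 -1.65
```

```bash
python3 -m creep '[{"x":0,"y":0,"z":0,"twist":0,"grip":1},{"x":0,"y":0,"z":0,"twist":0,"grip":1},{"x":0,"y":0,"z":0,"twist":0,"grip":1},{"x":0,"y":0,"z":0,"twist":0,"grip":1},{"x":0,"y":0,"z":0,"twist":0,"grip":1},{"x":0,"y":0,"z":0,"twist":0,"grip":1},{"x":0,"y":0,"z":0,"twist":0,"grip":1},{"x":0,"y":0,"z":0,"twist":0,"grip":1},{"x":0,"y":0,"z":-0.4,"twist":0,"grip":1},{"x":0,"y":0,"z":-0.6,"twist":0,"grip":1}]'
python3 -m creep '[{"x":0,"y":0,"z":-1,"twist":0,"grip":1},{"x":0,"y":0,"z":-1,"twist":0,"grip":1},{"x":0,"y":0,"z":-1,"twist":0,"grip":1},{"x":0,"y":0,"z":-1,"twist":0,"grip":1},{"x":0,"y":0,"z":-1,"twist":0,"grip":1},{"x":-0.9,"y":-0.9,"z":-1,"twist":0,"grip":1},{"x":-0.9,"y":-0.9,"z":-1,"twist":0,"grip":1},{"x":-0.9,"y":-0.9,"z":-0.6,"twist":0,"grip":1},{"x":-1,"y":-1,"z":0,"twist":0,"grip":1},{"x":-1,"y":-1,"z":0,"twist":0,"grip":1}]'
python3 -m creep '[{"x":-1,"y":-1,"z":0,"twist":0,"grip":1},{"x":-1,"y":-1,"z":0,"twist":0,"grip":1},{"x":-1,"y":-1,"z":0,"twist":0,"grip":1},{"x":-1,"y":-1,"z":0,"twist":0,"grip":1},{"x":-1,"y":-1,"z":0,"twist":0,"grip":1},{"x":-1,"y":-1,"z":0,"twist":0,"grip":1},{"x":-1,"y":-1,"z":0,"twist":0,"grip":1},{"x":0,"y":0,"z":0,"twist":0.75,"grip":1},{"x":0,"y":0,"z":0,"twist":0.7,"grip":1},{"x":0,"y":0,"z":0,"twist":0,"grip":1}]'
python3 - <<'E'
from h import *
to(.70,-.16,.20,1.456)
T=wT(); im=save('wrist','w5'); np.save('T5.npy',T)
for t in ['stage_home','dial_grip','pointer','mark','station']:
    print(t,[(np.round(d['centre'],4).tolist(),round(d['p'],2),wproj(T,d['centre']).round().tolist()) for d in env.pinpoint('wrist',t)])
E
```

```text
t: 15.1
ee_pos: [0.4383, 0.0566, 0.0481]
eef_rot: [-0.052, 0.999, 0.0, -0.001]
force: [0.3, -0.4, -2.0]
grip_width: 0.0325
gripper_force: 60.8
t: 16.1
ee_pos: [0.5436, -0.0277, 0.2016]
eef_rot: [-0.052, 0.999, -0.0, 0.001]
force: [0.0, -0.0, -1.1]
grip_width: 0.0329
gripper_force: 60.7
t: 17.1
ee_pos: [0.6963, -0.1517, 0.2001]
eef_rot: [0.056, 0.998, 0.0, -0.001]
force: [-0.6, 0.6, -2.4]
grip_width: 0.0328
gripper_force: 60.6
t 17.1 pos [ 0.6963 -0.1517  0.2001] yawy 1.458 shift/20mm [-0.23 -0.39  0.  ] twist/.15 0.01 F [-0.6  0.6 -2.4] w 0.0328 gf 60.6 q6 -1.73
stage_home [([0.674, -0.1165, 0.0524], 0.91, [355.0, 182.0])]
dial_grip [([0.6324, -0.2394, 0.0819], 0.68, [146.0, 145.0])]
pointer [([0.6134, -0.2026, 0.061], 0.95, [210.0, 104.0])]
mark [([0.6486, -0.2773, 0.0666], 0.63, [104.0, 176.0])]
station [([0.6365, -0.1776, 0.0012], 0.83, [265.0, 133.0])]
```

View pics/w5.png

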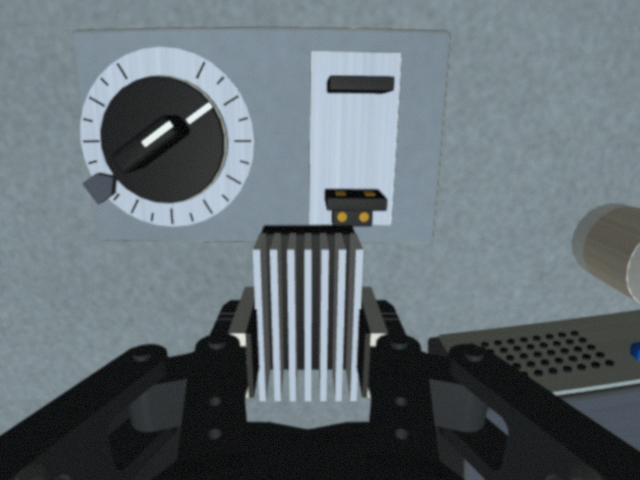

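The picture shows the tester: dial centred at about (160,138), white pointer line ending at (211,104), and the dark rider at (101,187) with its tip towards the axis. The stage plate spans (311,51) to (392,225), with the contact stop and brass at (355,200). I'll rectify the plate and fit it.

```bash
cat > rect.py <<'E'
from h import *
def rect(im,T,z,x0,x1,y0,y1,s=.0005):
    # row->x increasing downward=decreasing? rows: x from x1 down to x0 ; cols: y from y1 to y0 (left = +y)
    xs=np.arange(x1,x0,-s); ys=np.arange(y1,y0,-s); Y,X=np.meshgrid(ys,xs)
    P=np.stack([X.ravel(),Y.ravel(),np.full(X.size,z)],1); c=env.camera_info('wrist'); Ti=np.linalg.inv(T)
    Q=P@Ti[:3,:3].T+Ti[:3,3]
    uv=cv2.projectPoints(Q.reshape(-1,1,3),np.zeros(3),np.zeros(3),np.array(c['mtx']),np.array(c['dist_coeffs']))[0].reshape(*X.shape,2).astype(np.float32)
    return cv2.remap(im,uv[...,0],uv[...,1],cv2.INTER_LINEAR)
E
python3 - <<'E'
from rect import *
T=np.load('T5.npy'); im=cv2.imread('pics/w5.png')
b=(.56,.72,-.32,-.06)
r=rect(im,T,.055,*b); 
g=r.mean(2); m=(g>150).astype(np.uint8); m=cv2.morphologyEx(m,cv2.MORPH_CLOSE,np.ones((3,3)))
for c in cv2.findContours(m,cv2.RETR_EXTERNAL,cv2.CHAIN_APPROX_NONE)[0]:
    if cv2.contourArea(c)>1500:
        (u,v),(w,h),a=cv2.minAreaRect(c); print('rect x %.4f y %.4f'%(b[1]-v*.0005,b[3]-u*.0005),w*.5,h*.5,a)
        if len(c)>5:
            e=cv2.fitEllipse(c); print(' ell x %.4f y %.4f'%(b[1]-e[0][1]*.0005,b[3]-e[0][0]*.0005),np.array(e[1])*.5)
r2=rect(im,T,.055,.56,.72,-.32,-.06,.0004); cv2.imwrite('pics/r5.png',cv2.resize(r2,None,fx=1.2,fy=1.2))
print(r2.shape)
E
```

```text
rect x 0.6319 y -0.2362 116.29696655273438 115.1452865600586 64.59228515625
 ell x 0.6319 y -0.2366 [106.36678314 108.32772064]
rect x 0.6472 y -0.1161 57.49907302856445 111.5577392578125 7.057847023010254
 ell x 0.6447 y -0.1157 [ 64.00804138 131.86265564]
(400, 650, 3)
```

View pics/r5.png

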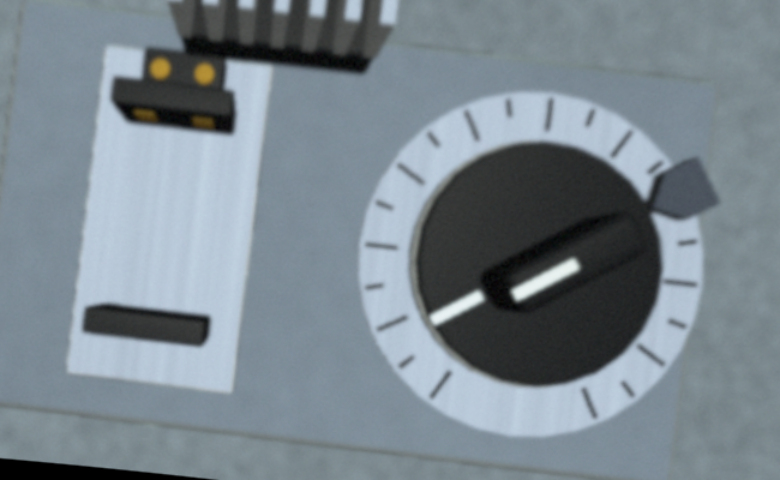

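The rectified view confirms the plate (yaw about −7°), the pointer at (432,320) and the rider tip at (648,207) on the right. Next I'll check the camera's bias against the held module, which the jaws centre.

```bash
python3 - <<'E'
from h import *
T=np.load('T5.npy'); M=np.array(env.camera_info('wrist')['mount']); 
Tt=T@np.linalg.inv(M); print('tcp',Tt[:3,3])
im=cv2.imread('pics/w5.png').astype(float).mean(2)
for row in (260,320,385):
    seg=im[row,240:375]; m=seg>130; idx=np.flatnonzero(np.diff(m.astype(int)))+240.5; print(row,idx)
for x in (-.028,0,.028):
    print(x,wproj(T,(Tt@np.array([x,0,-.005,1]))[:3]),wproj(T,(Tt@np.array([x,.015,-.005,1]))[:3]))
E
```

```text
tcp [ 0.6962596  -0.15171386  0.20007824]
260 [247.5 249.5 260.5 269.5 277.5 286.5 294.5 303.5 311.5 320.5 328.5 337.5
 345.5 354.5]
320 [256.5 262.5 271.5 278.5 287.5 295.5 303.5 311.5 320.5 327.5 336.5 343.5
 352.5 358.5]
385 [256.5 265.5 269.5 280.5 283.5 296.5 297.5 313.5 314.5 315.5 318.5 327.5
 329.5 331.5 334.5 346.5 349.5 358.5]
-0.028 [306.41288277 405.5231218 ] [349.1275974  405.38327438]
0 [306.32685175 335.35063775] [351.92016657 335.25611564]
0.028 [306.23545364 254.90766828] [354.85837915 254.87978443]
```

```bash
python3 -c "
from h import *
to(.648,-.1163,.124,1.447)"
```

```text
t 17.4 pos [ 0.6967 -0.1514  0.2005] yawy 1.459 shift/20mm [2.61 1.47 3.82] twist/.15 0.08 F [-0.1  0.  -2. ] w 0.0324 gf 60.6 q6 -1.73
```

```bash
python3 -m creep '[{"x":0.5,"y":0.4,"z":0,"twist":0.08,"grip":1},{"x":0.8,"y":0.5,"z":0,"twist":0,"grip":1},{"x":0.8,"y":0.57,"z":0,"twist":0,"grip":1},{"x":0.49,"y":0,"z":0.5,"twist":0,"grip":1},{"x":0,"y":0,"z":1,"twist":0,"grip":1},{"x":0,"y":0,"z":1,"twist":0,"grip":1},{"x":0,"y":0,"z":0.9,"twist":0,"grip":1},{"x":0,"y":0,"z":0.42,"twist":0,"grip":1},{"x":0,"y":0,"z":0,"twist":0,"grip":1},{"x":0,"y":0,"z":0,"twist":0,"grip":1}]'
python3 - <<'E'
from h import *
to(.648,-.1163,.124,1.447)
T=wT(); im=save('wrist','w6'); np.save('T6.npy',T)
cv2.imwrite('pics/w6c.png',cv2.resize(im[120:440,150:470,::-1],(600,600),interpolation=cv2.INTER_CUBIC))
E
```

```text
t: 18.4
ee_pos: [0.6493, -0.116, 0.1246]
eef_rot: [0.062, 0.998, -0.0, 0.0]
force: [0.2, 0.2, -1.6]
grip_width: 0.0329
gripper_force: 60.7
t 18.4 pos [ 0.6493 -0.116   0.1246] yawy 1.446 shift/20mm [ 0.06 -0.03  0.03] twist/.15 -0.01 F [ 0.2  0.2 -1.6] w 0.0329 gf 60.7 q6 -1.69
```

View pics/w6c.png

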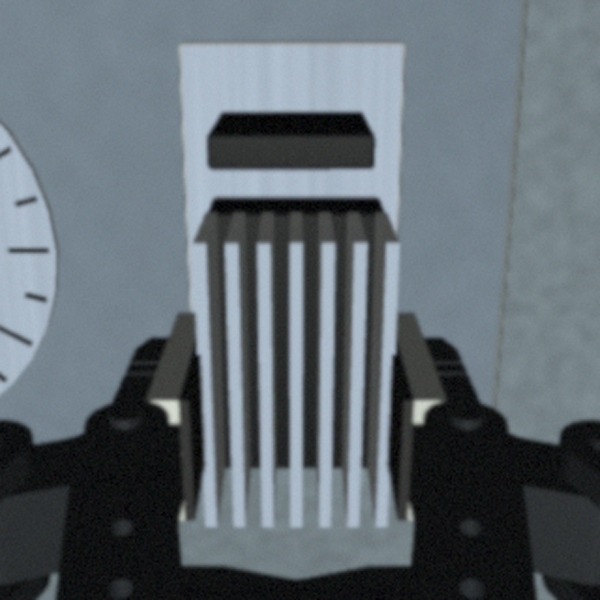

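```bash
python3 - <<'E'
from h import *
M=np.array(env.camera_info('wrist')['mount'])
f=lambda r,z,c=307: np.round(onz(M,(c,r),z)*1000,2)
for zt in (.124,.1245):
  print('stop inner top edge',f(209.6,zt-.087),'stop outer top',f(120+135*.5333,zt-.087),'foot of outer',f(120+112*.5333,zt-.055))
print('module rear bottom',f(226.1,.025),f(226.1,.024),'rear top',f(248.5,-.005),f(248.5,-.006),'front top',f(120+526*.5333,-.005))
print('plate rear end',f(120+43*.5333,.069))
E
```

```text
stop inner top edge [32.67  0.21 37.  ] stop outer top [39.86  0.21 37.  ] foot of outer [39.83  0.18 69.  ]
stop inner top edge [32.56  0.21 37.5 ] stop outer top [39.77  0.21 37.5 ] foot of outer [39.75  0.18 69.5 ]
module rear bottom [29.04  0.22 25.  ] [29.32  0.22 24.  ] rear top [30.08  0.26 -5.  ] [30.42  0.26 -6.  ] front top [-25.86   0.23  -5.  ]
plate rear end [56.97  0.19 69.  ]
```

The crop shows the held module (centre column 296) lined up with the plate (292–294) and the rear stop (291). Rear gap to the stop is about 3 mm of the 4 mm total play. I'll shift 0.8 mm back and 0.6 mm sideways, then lower in small steps.

```bash
python3 -m creep '[{"x":0.04,"y":-0.03,"z":0,"twist":0,"grip":1},{"x":0,"y":0,"z":0.4,"twist":0,"grip":1},{"x":0,"y":0,"z":0.4,"twist":0,"grip":1},{"x":0,"y":0,"z":0.3,"twist":0,"grip":1},{"x":0,"y":0,"z":0,"twist":0,"grip":1}]'
python3 -m creep '[{"x":0,"y":0,"z":0.3,"twist":0,"grip":1},{"x":0,"y":0,"z":0.3,"twist":0,"grip":1},{"x":0,"y":0,"z":0.3,"twist":0,"grip":1},{"x":0,"y":0,"z":0.1,"twist":0,"grip":1},{"x":0,"y":0,"z":0,"twist":0,"grip":1}]'
```

```text
t: 18.95
ee_pos: [0.6469, -0.1163, 0.0999]
eef_rot: [0.062, 0.998, 0.0, -0.002]
force: [-1.2, 0.0, -1.9]
grip_width: 0.0327
gripper_force: 60.7
t: 19.45
ee_pos: [0.6482, -0.1166, 0.0818]
eef_rot: [0.062, 0.998, 0.0, -0.0]
force: [0.6, 0.4, -2.4]
grip_width: 0.0329
gripper_force: 60.8
```

Clear of both stops. Lowering to touch, then pushing to the contact stop (−tool x).

```bash
python3 -m creep '[{"x":0,"y":0,"z":0.06,"twist":0,"grip":1},{"x":0,"y":0,"z":0,"twist":0,"grip":1}]'; python3 -m creep '[{"x":0,"y":0,"z":0.05,"twist":0,"grip":1},{"x":0,"y":0,"z":0,"twist":0,"grip":1}]'
python3 -m creep '[{"x":-0.05,"y":0,"z":0,"twist":0,"grip":1},{"x":-0.05,"y":0,"z":0,"twist":0,"grip":1},{"x":0,"y":0,"z":0,"twist":0,"grip":1}]'
```

```text
t: 19.65
ee_pos: [0.6485, -0.1167, 0.0815]
eef_rot: [0.062, 0.998, -0.0, 0.0]
force: [-1.1, 1.1, 3.6]
grip_width: 0.0328
gripper_force: 61.3
t: 19.85
ee_pos: [0.6485, -0.1167, 0.0815]
eef_rot: [0.062, 0.998, -0.0, 0.0]
force: [-3.4, 1.0, 7.6]
grip_width: 0.0328
gripper_force: 62.0
t: 20.15
ee_pos: [0.6503, -0.1169, 0.0815]
eef_rot: [0.062, 0.998, -0.0, -0.0]
force: [-4.0, 0.4, 7.8]
grip_width: 0.0329
gripper_force: 61.9
```

```bash
python3 -m creep '[{"x":-0.05,"y":0,"z":0,"twist":0,"grip":1},{"x":0,"y":0,"z":0,"twist":0,"grip":1}]'; python3 -m creep '[{"x":-0.04,"y":0,"z":0,"twist":0,"grip":1},{"x":0,"y":0,"z":0,"twist":0,"grip":1}]'
```

```text
t: 20.35
ee_pos: [0.6506, -0.117, 0.0815]
eef_rot: [0.062, 0.998, -0.0, -0.001]
force: [-6.0, 1.0, 8.7]
grip_width: 0.0327
gripper_force: 62.2
t: 20.55
ee_pos: [0.6506, -0.117, 0.0815]
eef_rot: [0.062, 0.998, 0.0, -0.002]
force: [-7.9, 0.9, 11.3]
grip_width: 0.0328
gripper_force: 62.4
```

```bash
python3 -m creep '[{"x":-0.1,"y":0,"z":-0.05,"twist":0,"grip":1},{"x":0,"y":0,"z":0,"twist":0,"grip":1}]'
python3 -m creep '[{"x":0,"y":0,"z":0,"twist":0,"grip":0},{"x":0,"y":0,"z":0,"twist":0,"grip":0},{"x":0,"y":0,"z":0,"twist":0,"grip":0},{"x":0,"y":0,"z":0,"twist":0,"grip":0},{"x":0,"y":0,"z":0,"twist":0,"grip":0},{"x":0,"y":0,"z":-1,"twist":0,"grip":0},{"x":0,"y":0,"z":-1,"twist":0,"grip":0},{"x":0,"y":0,"z":-1,"twist":0,"grip":0},{"x":0,"y":0,"z":-1,"twist":0,"grip":0},{"x":0,"y":0,"z":-1,"twist":0,"grip":0}]'
python3 -m creep '[{"x":-1,"y":0,"z":0,"twist":0,"grip":0},{"x":-1,"y":0,"z":0,"twist":0,"grip":0},{"x":-0.5,"y":-0.5,"z":0,"twist":0,"grip":0},{"x":0,"y":-0.5,"z":0,"twist":0,"grip":0},{"x":0,"y":-0.5,"z":0,"twist":0,"grip":0},{"x":0,"y":0,"z":0,"twist":0,"grip":0},{"x":0,"y":0,"z":0,"twist":0,"grip":0}]'
python3 - <<'E'
from rect import *
to(.63,-.238,.2,0)
T=wT(); im=save('wrist','w7'); np.save('T7.npy',T)
for t in ['stage_home','module_front','module','dial_grip','pointer','mark']:
    print(t,[(np.round(d['centre'],4).tolist(),round(d['p'],2),wproj(T,d['centre']).round().tolist()) for d in env.pinpoint('wrist',t)])
E
```

```text
t: 20.75
ee_pos: [0.6507, -0.117, 0.0815]
eef_rot: [0.062, 0.998, 0.0, -0.004]
force: [-12.4, 1.3, 11.5]
grip_width: 0.0328
gripper_force: 62.1
t: 21.75
ee_pos: [0.654, -0.1173, 0.1813]
eef_rot: [0.062, 0.998, 0.0, 0.0]
force: [1.2, 1.4, -0.1]
grip_width: 0.0857
gripper_force: 0.0
t: 22.45
ee_pos: [0.6989, -0.1539, 0.1803]
eef_rot: [0.063, 0.998, 0.0, -0.001]
force: [-0.1, -0.1, 0.1]
grip_width: 0.0853
gripper_force: 0.0
t 22.45 pos [ 0.6989 -0.1539  0.1803] yawy 1.445 shift/20mm [ 2.89 -4.61 -0.98] twist/.15 9.63 F [-0.1 -0.1  0.1] w 0.0853 gf 0.0 q6 -1.72
stage_home [([0.6736, -0.1184, 0.0527], 0.73, [358.0, 182.0])]
module_front [([0.6746, -0.1178, 0.0545], 0.92, [360.0, 184.0])]
module [([0.648, -0.1202, 0.0551], 0.88, [352.0, 141.0])]
dial_grip [([0.6321, -0.2358, 0.0832], 0.68, [139.0, 143.0])]
pointer [([0.6132, -0.1996, 0.0605], 0.93, [208.0, 98.0])]
mark [([0.6461, -0.2765, 0.0616], 0.63, [94.0, 173.0]), ([0.6313, -0.2362, 0.0855], 0.31, [137.0, 142.0])]
```

View pics/w7.png

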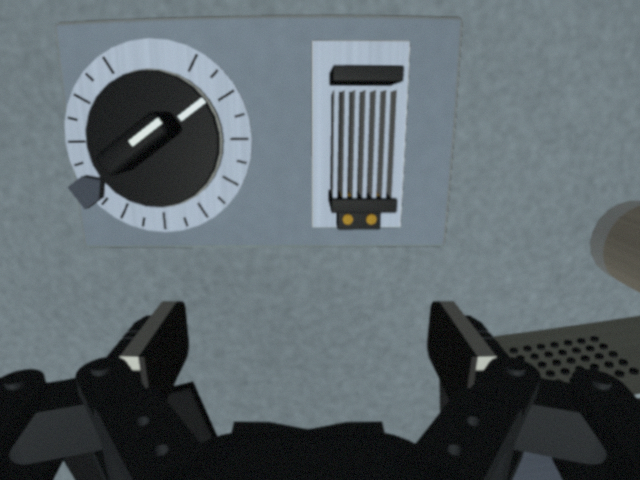

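The module sits between the stops with its fins up, at (363,145), against the contact stop at (363,205). The pointer ends at (206,99) and the rider is at (87,190), tip (102,178). Now measuring centring and dial angles on rectified planes.

```bash
python3 - <<'E'
from rect import *
T=np.load('T7.npy'); im=cv2.imread('pics/w7.png')
yaw=-.124; C=np.array([.6468,-.1162]); s=.0004
def srect(z,c,x0,x1,y0,y1):
    xs=np.arange(x1,x0,-s); ys=np.arange(y1,y0,-s); Y,X=np.meshgrid(ys,xs)
    W=np.stack([c[0]+X*np.cos(yaw)-Y*np.sin(yaw),c[1]+X*np.sin(yaw)+Y*np.cos(yaw),np.full(X.shape,z)],-1)
    Q=W.reshape(-1,3); Ti=np.linalg.inv(T); Q=Q@Ti[:3,:3].T+Ti[:3,3]; k=env.camera_info('wrist')
    uv=cv2.projectPoints(Q.reshape(-1,1,3),np.zeros(3),np.zeros(3),np.array(k['mtx']),np.array(k['dist_coeffs']))[0].reshape(*X.shape,2).astype(np.float32)
    return cv2.remap(im,uv[...,0],uv[...,1],cv2.INTER_LINEAR)
a=srect(.086,C,-.045,.045,-.035,.035); p=srect(.055,C,-.06,.06,-.035,.035)
D=C+.122*np.array([np.sin(yaw),-np.cos(yaw)]); d=srect(.062,D,-.06,.06,-.06,.06); print('D pred',D)
g=d.mean(2); m=(g<75).astype(np.uint8); m=cv2.morphologyEx(m,cv2.MORPH_CLOSE,np.ones((15,15))); m=cv2.morphologyEx(m,cv2.MORPH_OPEN,np.ones((41,41)))
c=max(cv2.findContours(m,cv2.RETR_EXTERNAL,cv2.CHAIN_APPROX_NONE)[0],key=cv2.contourArea); e=cv2.fitEllipse(c)
print('skirt centre off (x,y) mm',(150-e[0][1])*.4,(150-e[0][0])*.4,np.array(e[1])*.4)
w=(g>170).astype(np.uint8); rr=np.hypot(*np.indices(g.shape).transpose(1,2,0).reshape(-1,2).T.reshape(2,*g.shape)-np.array([e[0][1],e[0][0]])[:,None,None])*.4
ii=np.argwhere((w>0)&(rr<38)&(rr>24)); v=np.array([e[0][1],e[0][0]])-ii; ang=np.arctan2(v[:,1].mean(),v[:,0].mean()); print('pointer yaw station',ang,'v',2.62-ang,len(ii))
H=270
canv=np.zeros((600,800,3),np.uint8)
for img,x,wd,ht in ((a,0,311,400),(p,320,116,200),(d,440,360,360)): canv[:ht,x:x+wd]=cv2.resize(img,(wd,ht),interpolation=cv2.INTER_CUBIC)
cv2.imwrite('pics/r7.png',canv); print(a.shape,p.shape)
np.save('D.npy',D)
E
```

```text
D pred [ 0.63171074 -0.23726327]
skirt centre off (x,y) mm 0.6259765625 -0.071124267578125 [77.21815796 80.51653442]
pointer yaw station 2.1884994604027592 v 0.4315005395972409 293
(225, 175, 3) (300, 175, 3)
```

View pics/r7.png

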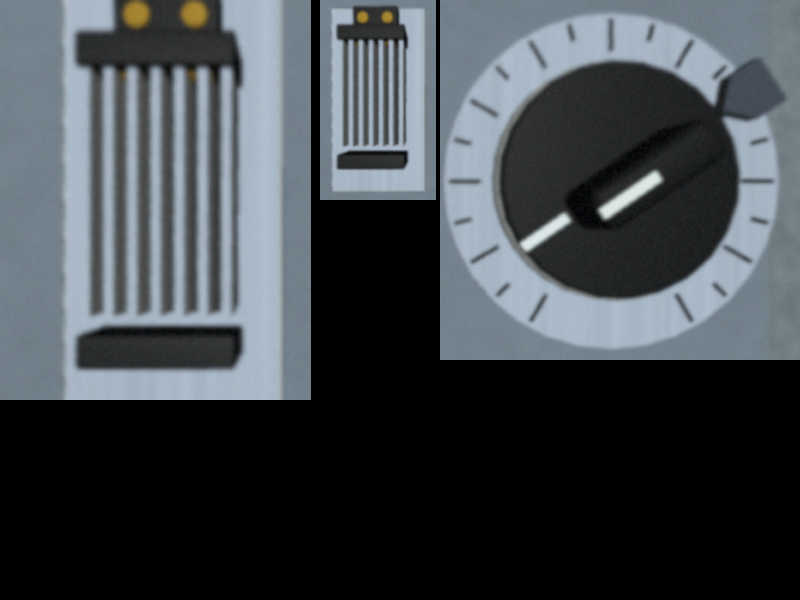

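Module centre fin (155) against the stop centre (157), in 0.225 mm pixels, gives a lateral error under 0.5 mm, and its front is flush with the contact stop. On the dial panel the pointer end is at (521,248) about the centre (620,178), so station yaw 2.19. The rider tip is at (718,114), so about −1.00 after the height correction. The dial must turn about 3.19 rad clockwise.

```bash
python3 -c "
from h import *
to(.6323,-.2373,.086,.493)"
```

```text
t 22.8 pos [ 0.6998 -0.1529  0.1808] yawy 1.446 shift/20mm [ 2.83 -4.6   4.74] twist/.15 6.36 F [0.5 0.1 0.1] w 0.0854 gf 0.0 q6 -1.72
```

```bash
python3 -m creep '[{"x":0.57,"y":-0.92,"z":0,"twist":0,"grip":0},{"x":0.57,"y":-0.92,"z":0,"twist":0,"grip":0},{"x":0.57,"y":-0.92,"z":0,"twist":0,"grip":0},{"x":0.57,"y":-0.92,"z":0,"twist":0,"grip":0},{"x":0.57,"y":-0.92,"z":0,"twist":0,"grip":0},{"x":0,"y":0,"z":0,"twist":1,"grip":0},{"x":0,"y":0,"z":0,"twist":1,"grip":0},{"x":0,"y":0,"z":0,"twist":1,"grip":0},{"x":0,"y":0,"z":0,"twist":1,"grip":0},{"x":0,"y":0,"z":0,"twist":1,"grip":0}]'
python3 -m creep '[{"x":0,"y":0,"z":0,"twist":1,"grip":0},{"x":0,"y":0,"z":0,"twist":0.36,"grip":0},{"x":0,"y":0,"z":0,"twist":0,"grip":0},{"x":0,"y":0,"z":0,"twist":0,"grip":0}]'
python3 -c "
from h import *
to(.6323,-.2373,.086,.493)"
```

```text
t: 23.8
ee_pos: [0.6303, -0.2392, 0.1807]
eef_rot: [0.427, 0.904, -0.0, -0.0]
force: [0.1, 0.1, -0.1]
grip_width: 0.0853
gripper_force: 0.0
t: 24.2
ee_pos: [0.6309, -0.2386, 0.1808]
eef_rot: [0.514, 0.858, -0.0, -0.0]
force: [0.0, -0.6, 0.9]
grip_width: 0.0856
gripper_force: 0.0
t 24.2 pos [ 0.6309 -0.2386  0.1808] yawy 0.492 shift/20mm [0.02 0.09 4.74] twist/.15 -0.01 F [ 0.  -0.6  0.9] w 0.0856 gf 0.0 q6 -0.92
```

```bash
python3 -m creep '[{"x":0.02,"y":0.09,"z":1,"twist":0,"grip":0},{"x":0,"y":0,"z":1,"twist":0,"grip":0},{"x":0,"y":0,"z":1,"twist":0,"grip":0},{"x":0,"y":0,"z":1,"twist":0,"grip":0},{"x":0,"y":0,"z":0.7,"twist":0,"grip":0},{"x":0,"y":0,"z":0,"twist":0,"grip":0}]'
python3 -m creep '[{"x":0,"y":0,"z":0,"twist":0,"grip":1},{"x":0,"y":0,"z":0,"twist":0,"grip":1},{"x":0,"y":0,"z":0,"twist":0,"grip":1},{"x":0,"y":0,"z":0,"twist":0,"grip":1},{"x":0,"y":0,"z":0,"twist":0,"grip":1},{"x":0,"y":0,"z":0,"twist":0,"grip":1},{"x":0,"y":0,"z":0,"twist":0,"grip":1},{"x":0,"y":0,"z":0,"twist":0,"grip":1},{"x":0,"y":0,"z":0,"twist":0,"grip":1},{"x":0,"y":0,"z":0,"twist":0,"grip":1}]'
python3 -c "
from h import *
to(.6323,-.2373,.086,.493)"
```

```text
t: 24.8
ee_pos: [0.6309, -0.2357, 0.0838]
eef_rot: [0.514, 0.858, -0.0, -0.003]
force: [-0.5, -0.1, 0.0]
grip_width: 0.0851
gripper_force: 0.0
t: 25.8
ee_pos: [0.631, -0.238, 0.0879]
eef_rot: [0.513, 0.858, -0.002, -0.002]
force: [-7.0, -4.0, 6.8]
grip_width: 0.0128
gripper_force: 60.3
t 25.8 pos [ 0.631  -0.238   0.0879] yawy 0.493 shift/20mm [0.   0.07 0.09] twist/.15 0.0 F [-7.  -4.   6.8] w 0.0128 gf 60.3 q6 -0.91
```

```bash
python3 -m creep '[{"x":0,"y":-0.08,"z":-0.08,"twist":0,"grip":1},{"x":0,"y":0,"z":0,"twist":0.6,"grip":1},{"x":0,"y":0,"z":0,"twist":0.9,"grip":1},{"x":0,"y":0,"z":0,"twist":1,"grip":1},{"x":0,"y":0,"z":0,"twist":0.5,"grip":1},{"x":0,"y":0,"z":0,"twist":0,"grip":1}]'
python3 -c "
from h import *
to(.6323,-.2373,.086,.043); print(env.observe()['ft_torque'])"
```

```text
t: 26.4
ee_pos: [0.6306, -0.2381, 0.0879]
eef_rot: [0.692, 0.722, -0.001, -0.0]
force: [-3.8, -4.2, -0.9]
grip_width: 0.0129
gripper_force: 59.6
t 26.4 pos [ 0.6306 -0.2381  0.0879] yawy 0.042 shift/20mm [0.04 0.08 0.1 ] twist/.15 -0.0 F [-3.8 -4.2 -0.9] w 0.0129 gf 59.6 q6 -0.47
[-0.69537749  0.53638241 -0.10779475]
```

```bash
python3 -m creep '[{"x":0,"y":0,"z":0,"twist":0.8,"grip":1},{"x":0,"y":0,"z":0,"twist":1,"grip":1},{"x":0,"y":0,"z":0,"twist":1,"grip":1},{"x":0,"y":0,"z":0,"twist":1,"grip":1},{"x":0,"y":0,"z":0,"twist":1,"grip":1},{"x":0,"y":0,"z":0,"twist":1,"grip":1},{"x":0,"y":0,"z":0,"twist":1,"grip":1},{"x":0,"y":0,"z":0,"twist":1,"grip":1},{"x":0,"y":0,"z":0,"twist":0.2,"grip":1},{"x":0,"y":0,"z":0,"twist":0,"grip":1}]'
python3 -m creep '[{"x":0,"y":0,"z":0,"twist":1,"grip":1},{"x":0,"y":0,"z":0,"twist":1,"grip":1},{"x":0,"y":0,"z":0,"twist":1,"grip":1},{"x":0,"y":0,"z":0,"twist":1,"grip":1},{"x":0,"y":0,"z":0,"twist":1,"grip":1},{"x":0,"y":0,"z":0,"twist":1,"grip":1},{"x":0,"y":0,"z":0,"twist":1,"grip":1},{"x":0,"y":0,"z":0,"twist":1,"grip":1},{"x":0,"y":0,"z":0,"twist":1,"grip":1},{"x":0,"y":0,"z":0,"twist":0,"grip":1}]'
python3 -c "
from h import *
to(.6323,-.2373,.086,.493-3.0+3.14159); print(env.observe()['ft_torque'])"
```

```text
t: 27.4
ee_pos: [0.6301, -0.2378, 0.088]
eef_rot: [0.979, 0.206, -0.002, -0.0]
force: [-4.3, -4.0, 0.9]
grip_width: 0.0128
gripper_force: 59.8
t: 28.4
ee_pos: [0.6303, -0.237, 0.0879]
eef_rot: [0.893, -0.451, -0.002, 0.001]
force: [-4.9, -2.2, 1.2]
grip_width: 0.0125
gripper_force: 59.8
t 28.4 pos [ 0.6303 -0.237   0.0879] yawy -2.506 shift/20mm [ 0.07 -0.07  0.1 ] twist/.15 0.01 F [-4.9 -2.2  1.2] w 0.0125 gf 59.8 q6 2.08
[-0.38442539  0.78438154 -0.03430476]
```

```bash
cat > dial.py <<'E'
from h import *
def dial(T,im,c,yaw,verbose=True):
    # polar unwrap about axis c at height z: returns pointer angle and rider angle (tool/world yaw)
    k=env.camera_info('wrist'); Ti=np.linalg.inv(T)
    def polar(z,r,a):
        A,Rr=np.meshgrid(a,r); P=np.stack([c[0]+Rr*np.cos(A),c[1]+Rr*np.sin(A),np.full(A.shape,z)],-1).reshape(-1,3)@Ti[:3,:3].T+Ti[:3,3]
        uv=cv2.projectPoints(P.reshape(-1,1,3),np.zeros(3),np.zeros(3),np.array(k['mtx']),np.array(k['dist_coeffs']))[0].reshape(*A.shape,2).astype(np.float32)
        return cv2.remap(im,uv[...,0],uv[...,1],cv2.INTER_LINEAR).mean(2)
    a=np.arange(yaw-.6,yaw+.6,.01)
    p=polar(.062,np.arange(.028,.037,.001),a).mean(0); print('pointer profile max',p.max(),'med',np.median(p)); w=np.clip(p-(p.max()+np.median(p))/2,0,None); pa=(w*a).sum()/w.sum()
    for r0,r1 in ((.0435,.045),(.046,.048),(.052,.054),(.056,.058)):
        q=polar(.059,np.arange(r0,r1,.0005),a).mean(0); m=np.flatnonzero(q<(q.max()+q.min())/2); gs=np.split(m,np.flatnonzero(np.diff(m)>1)+1); print('r',r0,[(round(a[g[0]],3),round(a[g[-1]],3),'mid',round((a[g[0]]+a[g[-1]])/2,3)) for g in gs if len(g)>1], q.min().round(),q.max().round())
    print('pointer',pa); return pa
E
python3 - <<'E'
from dial import *
c=[.6323,-.2373]
print('before:'); T=np.load('T7.npy'); im=cv2.imread('pics/w7.png'); dial(T,im,c,-1.13)
dial(T,im,c,2.064)
print('now:'); T=wT(); im=save('wrist','w8')[:,:,::-1].copy(); np.save('T8.npy',T); dial(T,im,c,-.97)
for t in ['dial_grip','pointer','mark']:
    print(t,[(np.round(d['centre'],4).tolist(),round(d['p'],2),wproj(T,d['centre']).round().tolist()) for d in env.pinpoint('wrist',t)])
E
```

```text
before:
pointer profile max 36.74074074074074 med 32.96296296296296
r 0.0435 [(np.float64(-1.71), np.float64(-1.7), 'mid', np.float64(-1.705)), (np.float64(-1.2), np.float64(-1.0), 'mid', np.float64(-1.1)), (np.float64(-0.62), np.float64(-0.61), 'mid', np.float64(-0.615))] 36.0 184.0
r 0.046 [(np.float64(-1.71), np.float64(-1.7), 'mid', np.float64(-1.705)), (np.float64(-1.25), np.float64(-0.95), 'mid', np.float64(-1.1)), (np.float64(-0.62), np.float64(-0.61), 'mid', np.float64(-0.615))] 35.0 183.0
r 0.052 [(np.float64(-1.28), np.float64(-0.95), 'mid', np.float64(-1.115))] 73.0 184.0
r 0.056 [(np.float64(-1.26), np.float64(-0.96), 'mid', np.float64(-1.11))] 69.0 128.0
pointer -0.6148626373626365
pointer profile max 227.48148148148147 med 44.59259259259259
r 0.0435 [(np.float64(1.464), np.float64(1.974), 'mid', np.float64(1.719)), (np.float64(2.404), np.float64(2.484), 'mid', np.float64(2.444))] 179.0 189.0
r 0.046 [(np.float64(1.464), np.float64(1.474), 'mid', np.float64(1.469)), (np.float64(1.954), np.float64(1.974), 'mid', np.float64(1.964)), (np.float64(2.454), np.float64(2.484), '
[... 1014 characters left out ...]
np.float64(-0.66), 'mid', np.float64(-0.67))] 87.0 206.0
r 0.052 [(np.float64(-1.42), np.float64(-1.41), 'mid', np.float64(-1.415)), (np.float64(-1.28), np.float64(-0.96), 'mid', np.float64(-1.12)), (np.float64(-0.92), np.float64(-0.91), 'mid', np.float64(-0.915)), (np.float64(-0.67), np.float64(-0.66), 'mid', np.float64(-0.665)), (np.float64(-0.42), np.float64(-0.4), 'mid', np.float64(-0.41))] 80.0 206.0
r 0.056 [(np.float64(-1.27), np.float64(-0.97), 'mid', np.float64(-1.12))] 87.0 199.0
pointer -0.9456907797213158
dial_grip [([0.6337, -0.2353, 0.0837], 0.73, [301.0, 326.0])]
pointer [([0.653, -0.2692, 0.0615], 0.74, [313.0, 204.0])]
mark [([0.6472, -0.2772, 0.0617], 0.76, [338.0, 196.0])]
```

The dial has turned 3.01 rad. In this view the pointer reads −0.946 and the rider −1.12, so 0.17 rad more is needed.

```bash
python3 -m creep '[{"x":0,"y":0,"z":0,"twist":0.6,"grip":1},{"x":0,"y":0,"z":0,"twist":0.56,"grip":1},{"x":0,"y":0,"z":0,"twist":0,"grip":1},{"x":0,"y":0,"z":0,"twist":0,"grip":1}]'
python3 - <<'E'
from dial import *
T=wT(); im=save('wrist','w9')[:,:,::-1].copy(); dial(T,im,[.6323,-.2373],-1.1)
E
```

```text
t: 29.0
ee_pos: [0.6304, -0.237, 0.088]
eef_rot: [0.851, -0.525, -0.002, 0.001]
force: [-4.9, -2.1, 0.5]
grip_width: 0.0127
gripper_force: 59.8
pointer profile max 241.62962962962962 med 47.925925925925924
r 0.0435 [(np.float64(-1.17), np.float64(-1.07), 'mid', np.float64(-1.12))] 87.0 206.0
r 0.046 [(np.float64(-1.68), np.float64(-1.66), 'mid', np.float64(-1.67)), (np.float64(-1.22), np.float64(-1.02), 'mid', np.float64(-1.12)), (np.float64(-0.68), np.float64(-0.66), 'mid', np.float64(-0.67))] 77.0 206.0
r 0.052 [(np.float64(-1.68), np.float64(-1.66), 'mid', np.float64(-1.67)), (np.float64(-1.43), np.float64(-1.41), 'mid', np.float64(-1.42)), (np.float64(-1.28), np.float64(-0.96), 'mid', np.float64(-1.12)), (np.float64(-0.93), np.float64(-0.91), 'mid', np.float64(-0.92)), (np.float64(-0.68), np.float64(-0.66), 'mid', np.float64(-0.67))] 76.0 206.0
r 0.056 [(np.float64(-1.26), np.float64(-0.97), 'mid', np.float64(-1.115))] 87.0 199.0
pointer -1.1171538662975569
```

Aligned to within 0.2°. Release, rise straight up, then check both results.

```bash
python3 -m creep '[{"x":0,"y":0,"z":0,"twist":0,"grip":0},{"x":0,"y":0,"z":0,"twist":0,"grip":0},{"x":0,"y":0,"z":0,"twist":0,"grip":0},{"x":0,"y":0,"z":0,"twist":0,"grip":0},{"x":0,"y":0,"z":0,"twist":0,"grip":0},{"x":0,"y":0,"z":0,"twist":0,"grip":0},{"x":0,"y":0,"z":-1,"twist":0,"grip":0},{"x":0,"y":0,"z":-1,"twist":0,"grip":0},{"x":0,"y":0,"z":-1,"twist":0,"grip":0},{"x":0,"y":0,"z":-1,"twist":0,"grip":0}]'
python3 -m creep '[{"x":0,"y":0,"z":-1,"twist":0,"grip":0},{"x":-1,"y":0,"z":-1,"twist":0,"grip":0},{"x":-1,"y":0,"z":-1,"twist":0,"grip":0},{"x":0,"y":0,"z":0,"twist":0,"grip":0},{"x":0,"y":0,"z":0,"twist":0,"grip":0}]'
python3 - <<'E'
from dial import *
to(.63,-.237,.2,0)
T=wT(); im=save('wrist','w10')[:,:,::-1].copy(); dial(T,im,[.6323,-.2373],-1.1)
env.capture('top'); env.capture('scene')
for c in ('top','wrist','scene'):
  for t in ['stage_home','module_front','module','flat_module','can_module']:
    print(c,t,[(np.round(d['centre'],4).tolist(),round(d['p'],2)) for d in env.pinpoint(c,t)[:3]])
E
```

```text
t: 30.05
ee_pos: [0.6317, -0.237, 0.169]
eef_rot: [0.85, -0.527, -0.0, -0.0]
force: [0.9, 0.0, -0.3]
grip_width: 0.0854
gripper_force: 0.0
t: 30.55
ee_pos: [0.6144, -0.2013, 0.2288]
eef_rot: [0.85, -0.527, 0.001, 0.0]
force: [1.3, -0.1, -0.4]
grip_width: 0.0853
gripper_force: 0.0
t 30.55 pos [ 0.6144 -0.2013  0.2288] yawy -2.681 shift/20mm [1.94 0.1  1.44] twist/.15 3.07 F [ 1.3 -0.1 -0.4] w 0.0853 gf 0.0 q6 2.3
pointer profile max 223.03703703703704 med 53.703703703703695
r 0.0435 [(np.float64(-1.17), np.float64(-1.07), 'mid', np.float64(-1.12))] 77.0 179.0
r 0.046 [(np.float64(-1.7), np.float64(-1.68), 'mid', np.float64(-1.69)), (np.float64(-1.22), np.float64(-1.02), 'mid', np.float64(-1.12)), (np.float64(-0.66), np.float64(-0.65), 'mid', np.float64(-0.655))] 75.0 179.0
r 0.052 [(np.float64(-1.7), np.float64(-1.69), 'mid', np.float64(-1.695)), (np.float64(-1.44), np.float64(-1.42), 'mid', np.float64(-1.43)), (np.float64(-1.27), np.float64(-0.96), 'mid', np.float64(-1.115)), (np.float64(-0.92), np.float64(-0.91), 'mid', np.float64(-0.915)), (np.float64(-0.66), np.float64(-0.65), 'mi
[... 527 characters left out ...]
 0.88), ([0.437, 0.0598, -0.0006], 0.7), ([0.6461, -0.1174, 0.0553], 0.18)]
wrist stage_home [([0.6733, -0.1185, 0.0528], 0.67)]
wrist module_front [([0.676, -0.1195, 0.0546], 0.57)]
wrist module [([0.647, -0.1202, 0.057], 0.72), ([0.6328, -0.2389, 0.083], 0.35)]
wrist flat_module []
wrist can_module []
scene stage_home [([0.6716, -0.12, 0.0559], 0.65)]
scene module_front [([0.6679, 0.3699, 0.0001], 0.83), ([0.7236, 0.3489, 0.0011], 0.83), ([0.6726, -0.1221, 0.0538], 0.59)]
scene module [([0.6463, -0.1166, 0.0557], 0.94), ([0.6457, 0.3806, 0.0024], 0.78), ([0.7273, 0.3235, -0.0024], 0.62)]
scene flat_module [([0.6119, 0.248, 0.0097], 0.93)]
scene can_module [([0.6146, 0.2081, 0.0102], 0.59)]
```

```bash
python3 -c "
from station import env
print(env.sign_off())"
```

```text
the job is handed in; nothing more can be done
None
```

The job is handed in at about 31 s of the 72 s: the finned module lies fins up on the stage, flush against the contact stop and centred to within about 0.5 mm. The dial was then turned clockwise until its pointer read within 0.5° of the rider's tip, and the other two modules and the blue blocks showed no displacement beyond the networks' accuracy.

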